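# Close the die press to its stop, then back the handwheel off a quarter turn

### The job

Close the blue die press: crank the handwheel clockwise (seen from above) until you feel the platen come up firmly against the cutting die, without forcing it, then back the wheel off a quarter turn, so that its drive hangs slack and the platen stays down, and let go. Leave everything else on the table where it is.

Things in the scene. Friction and masses are not known exactly. Their poses are not given: they have to be found in the camera images.
- press: Bench screw press bolted to the table (place and yaw vary): blue base plate 180 x 230 mm (x, y), 16 mm thick, two steel columns, blue cross beam with top at 182 mm, black handwheel above it. Origin: centre of the underside of the base, on the wheel's axis; z up. Turning the wheel lowers a platen, 10 mm a turn, until it meets the steel die on the bed, 1.2 to 2.5 turns from the start.
- back_off (a joint): How far the wheel's hub is turned back (rad) from the brass drive ring on the screw. A dog carries the ring along clockwise; turned back, the wheel alone moves (slack 2.9 rad) while ring and platen stay. So: 0 while winding down and at the stop, -1.571 when a quarter turn back. Stays where it is left.
- handwheel (a joint): Wind-up of the wheel on its sprung hub (rad), growing with the clockwise load on the knob: 15 Nm/rad, so 0.01 rad for each 2.3 N at the knob. Under 0.015 while winding down; it climbs at the hard stop, whose place is not given. 10 to 20 N at the knob is a firm stop; over 35 N is forcing.
- wheel_centre (a point): Point on the handwheel's axis at mid-height of the rim (208 mm above the table). Rim: 130 mm diameter at the middle of its round bar, bar 14 mm thick; three spokes, flat hub 34 mm wide whose top is 6 mm above this point.
- knob_grip (a point): Point on the axis of the red crank knob at a good height to grip it, 250 mm above the table. The knob is an upright cylinder 20 mm in diameter, 65 mm from the wheel's axis; it stands on the rim, from 216 to 268 mm above the table, and spins freely on its own pin, so it can be carried round without turning the gripper. Drag 1.5 to 3 N winding down, 1 N backing off.
- shears: Black-handled shears lying flat, about 220 mm long, 14 mm high. Origin at the pivot, underside. Leave alone.
- spare_die: Spare steel cutting die, sole-shaped outline 93 x 43 mm, 19 mm high. Origin: middle of the underside. Leave alone.
- rivet_jar: Brass-coloured jar with steel lid, 48 mm diameter, 60 mm high. Origin: centre of the underside. Leave alone.
- shoe_last: Green plastic shoe last, 240 mm long, 70 mm wide, 85 mm high. Origin: on the underside near its middle. Leave alone.
- mallet: Hammer lying flat. Origin: underside. Leave alone.
- edge_finish: White bottle with orange label and black cap, 44 mm diameter, 100 mm high. Origin: centre of the underside. Leave alone.
- stud_tray: Grey open tray with a divider, 110 x 80 x 30 mm. Origin: centre of the underside. Leave alone.

How it is judged (in metres and radians):
On the way:
1. the platen is wound down onto the cutting die and the wheel held firmly against that stop (over about 6 N at the knob, for 0.2 s) (value of joint handwheel above 0.027 rad), for 0.2 s.
At the end, for the whole second after the job is handed in: The handwheel rests a quarter turn (90 degrees, give or take 20) back from the stop and does not move; the platen stays down on the die (value of joint back_off between -1.92 and -1.22 rad and velocity of joint back_off between -0.05 and 0.05 rad/s); the robot touches nothing.
It fails at once if the wheel is turned back so far (over 150 degrees) that it would lift the platen again (value of joint back_off below -2.65 rad).
It fails at once if the wheel is forced against the stop (more than about 35 N at the knob) (value of joint handwheel above 0.155 rad).
It fails at once if something else on the table is shifted by more than 30 mm (distance of any of shears, spare_die, rivet_jar, shoe_last, mallet, edge_finish, stud_tray from where it was at the start of the episode above 0.03 m).
It also fails if it takes over 72 s, if anything falls off the work surface, if the arm or the gripper's body presses on something with over 40 N, if the wrist force passes 120 N, or if a joint passes its speed limit or range.

### The arm

A 6-joint arm with a two-finger parallel gripper is mounted at the origin on the work surface. World frame = base frame: x ahead of the robot, y to its left, z up, the work surface at z = 0. Lengths are in mm, angles in rad, forces in N, time in s.
With the tool pointing down it reaches from about 300 to 775 mm from the base axis. Payload 14.6 kg.
Tool frame: the origin (TCP) lies on the centre line of the jaws, within the pads' length; the fingertips stand manip.finger_overhang ahead of it and the grasp point (between the pads) lies 11 mm behind it (manip.finger_overhang is the distance from the TCP to the fingertips, in mm); y points along the fingers, x is the direction in which the jaws open and shut, and the axes are right-handed (so a half turn about y gives the same grasp; the last joint's range is limited). The gripper opens to 94 mm and grips with 3 to 60 N. Pads are 16 mm wide; open, the fingers measure 119 mm over their backs; the gripper's body (75 mm by 177 mm) begins 78 mm behind the grasp point.
Start: joints at [1.073, 0.3, 1.521, -0, 1.321, -0.067], TCP at [229.675, 499.739, 213.446] pointing down, gripper open.
Joint ranges: [-3.03, 3.03], [-0.79, 2.21], [0.23, 2.52], [-1.04, 4.18], [0, 3.07], [-2.55, 2.55]. Speed limits (rad/s): [2.22, 2.22, 2.57, 3.14, 3.14, 3.14].

### API

Orientations are given as [roll, pitch, yaw] about the fixed x, y, z axes, in that order (R = Rz(yaw) Ry(pitch) Rx(roll)).
In Python, from cell import monitor, viewer, ticket, manip gives the robot as it stands.
- The arm moves only by the shell command python3 -m jog 'ROWS' [FORCE]. ROWS is JSON, a list of rows, each an object of numbers: "grip": the finger opening in cm, from 0 to 9.4; "dx", "dy", "dz": the shift along the tool's x, y, z in cm; "spin": the turn about the tool's y in degrees. In form: [{"grip": .., "dx": .., "dy": .., "dz": .., "spin": ..}, ...]. A call has 1 to 20 rows; each row is the pose to reach, as a shift and turn from the pose commanded when the call began, along the tool's axes at that moment; what a row does not reach only later rows make up. A row lasts 1/8 s, in which the tool goes at most 62.5 mm and 10.7 degrees, less where a joint would pass 70% of its speed; a pose out of reach is approached as far as the arm can. A call with a gripper value outside its range is refused whole. The fingers move at their own pace and stop on an object; FORCE is the grip in N (left out, the last holds). Time passes only in rows, so rows that repeat a pose let the fingers close. It gives the time, the measured TCP pose, the force and the opening at its end, in the units of the state.
- monitor.read_state(): the state, without advancing time (a new reading comes with each control period).
- viewer.camera(name): name is "scene" or "side" or "wrist"; returns a dict with "color" (400x640x3 uint8, red, green, blue), "vertical_fov" (degrees; the focal length in pixels is half the picture's height over the tangent of half this angle, whatever the lens; pixels are square), "cx", "cy" (the principal point, pixels), "rvec" (rotation vector, rad) and "tvec" (3), from world to camera coordinates, as OpenCV has them. Camera axes: x right, y down, z forward; pixel columns grow to the right and rows downward; lengths in mm; the calibration is good to about 2 mm. A picture is of the moment at which its call begins. There is no depth.
- ticket.sign_off(): hands the job in, once; it reports no verdict.
The state is a dict: "clock": time; "joints": joint angles; "qd": joint speeds; "effort": joint torques, N m; "eef_pos": TCP position; "eef_rot": TCP orientation; "wrist_force": force on the tool from outside, world axes, zero at the start; "moment": the same for the moment, N m; "finger_gap": finger opening in mm.
Only numpy, scipy, OpenCV 4.12 (cv2) and the standard library are available. Lean on these libraries where they do the work, as an engineer would, in place of code of your own. Each camera call takes 0.05 s, during which the arm holds its last target. There are 200 camera calls.

## Working session

There is one attempt and no reset: what is moved stays moved. The work goes in short steps, Python scripts to look and compute and a shell command to move; the robot and the scene stay as the last step left them, time stands still between calls to the robot, and variables do not carry over. Pictures are saved under pics/ and viewed, about 8 in all and at most 12, crops included, and the job is handed in when it is done.

```bash
mkdir -p pics; ls; cat > h.py <<'E'
import numpy as np, cv2
from cell import monitor, viewer, ticket, manip
def cam(n):
    c=viewer.camera(n); c['f']=200/np.tan(np.radians(c['vertical_fov'])/2)
    c['R']=cv2.Rodrigues(np.array(c['rvec'],float))[0]; c['t']=np.array(c['tvec'],float); return c
def ray(c,u,v):
    d=c['R'].T@np.array([(u-c['cx'])/c['f'],(v-c['cy'])/c['f'],1]); return -c['R'].T@c['t'],d
def onz(c,u,v,z):
    o,d=ray(c,u,v); return o+d*(z-o[2])/d[2]
def proj(c,p):
    q=c['R']@np.array(p)+c['t']; return c['f']*q[:2]/q[2]+[c['cx'],c['cy']]
def save(c,n): cv2.imwrite('pics/'+n,c['color'][:,:,::-1])
def red(c):
    h=cv2.cvtColor(c['color'],cv2.COLOR_RGB2HSV); m=(((h[...,0]<6)|(h[...,0]>174))&(h[...,1]>150)&(h[...,2]>60)).astype(np.uint8)
    n,l,s,ce=cv2.connectedComponentsWithStats(m); return [(s[i].tolist(),ce[i].round(1).tolist()) for i in range(1,n) if s[i,4]>25]
E
python3 - <<'E'
from h import *
s=monitor.read_state(); print(s, manip.finger_overhang)
for n in ['scene','side','wrist']:
    c=cam(n); save(c,n+'0.png'); print(n,c['vertical_fov'],c['cx'],c['cy'],(-c['R'].T@c['t']).round(),red(c))
a=cv2.imread('pics/scene0.png');b=cv2.imread('pics/side0.png')
E
```

```text
pics
{'clock': 0.0, 'joints': array([ 1.07342037e+00,  3.00491832e-01,  1.52159347e+00, -2.57098849e-05,
        1.32070092e+00, -6.65848341e-02]), 'qd': array([-3.30089411e-04,  6.30292768e-04,  2.06657211e-05,  2.12979989e-04,
       -1.44920248e-04, -4.75942607e-04]), 'effort': array([-2.99133862e-03, -5.31815708e+01, -3.52731264e+01,  7.05914805e-02,
        2.45326204e-02, -8.67112180e-05]), 'eef_pos': array([229.55115233, 499.52024202, 212.86971487]), 'eef_rot': array([-1.57074176e+00,  1.19257644e-03,  1.14001161e+00]), 'wrist_force': array([-0.36830557,  0.39335771, -0.5911693 ]), 'moment': array([-0.02439972,  0.01695557,  0.04072138]), 'finger_gap': 93.81329672079949} 8.0
scene 44.46240434420596 315.3308913137691 207.7073025949163 [1129.  728. 1383.] [([293, 190, 5, 14, 60], [294.9, 196.0]), ([227, 295, 15, 20, 221], [233.8, 304.5])]
side 46.26390304278579 314.7053025879958 207.51244462056928 [-438. -936.  952.] [([337, 177, 6, 17, 89], [339.5, 184.9]), ([366, 187, 10, 19, 157], [370.9, 196.5])]
wrist 69.24472204099543 319.891194349687 195.95691677169663 [167. 530. 383.] []
```

View pics/scene0.png

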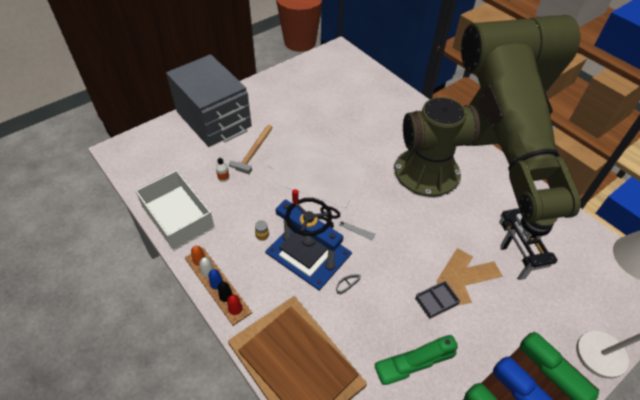

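View pics/side0.png

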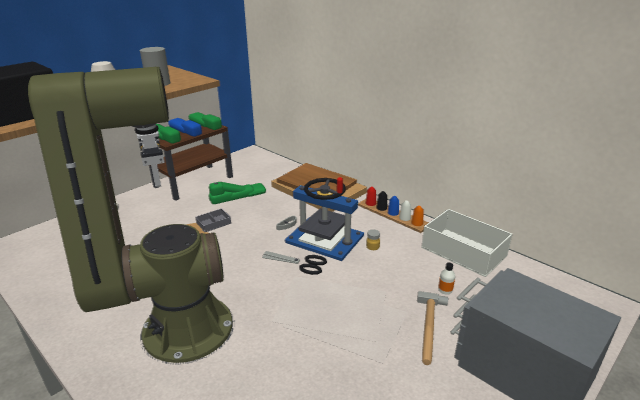

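The scene view shows the press with the red knob at about (295,196) and the wheel at about (312,217). In the side view the knob is at (340,185) and the wheel at (324,188). The press is clear of its neighbours at wheel height.

```bash
python3 - <<'E'
from h import *
from scipy.optimize import least_squares
C={n:cam(n) for n in ['scene','side']}
K={'scene':(294.9,196.0),'side':(339.5,184.9)}
A=np.zeros((3,3));b=np.zeros(3)
for n,c in C.items():
    o,d=ray(c,*K[n]);d/=np.linalg.norm(d);P=np.eye(3)-np.outer(d,d);A+=P;b+=P@o
k=np.linalg.solve(A,b);print('knob tri',k.round(1),[ (n,(proj(C[n],k)-K[n]).round(1).tolist(),onz(C[n],*K[n],245).round(1).tolist()) for n in C])
for n,g in [('scene',(312,217)),('side',(323,188))]:
    c=C[n];im=c['color'].astype(int);ys,xs=np.where(im.max(2)<50)
    p=np.array([onz(c,x,y,208)[:2] for x,y in zip(xs,ys)])
    g0=onz(c,*g,208)[:2];r=np.linalg.norm(p-g0,axis=1);q=p[(r<90)&(r>40)]
    for _ in range(4):
        s=least_squares(lambda v:np.hypot(*(q-v[:2]).T)-v[2],[*g0,65],loss='soft_l1',f_scale=3)
        g0=s.x[:2];r=np.linalg.norm(p-g0,axis=1);q=p[(r<78)&(r>52)]
    print(n,len(q),s.x.round(1),np.abs(s.fun).mean(),'dist knob',np.linalg.norm(k[:2]-g0), np.degrees(np.arctan2(*(k[:2]-g0)[::-1])))
    cv2.imwrite(f'pics/{n}z.png',cv2.resize(c['color'][150:290,240:400,::-1],None,fx=4,fy=4,interpolation=2))
a=np.hstack([cv2.imread('pics/scenez.png')[:,:400],cv2.imread('pics/sidez.png')[:,100:500]]);cv2.imwrite('pics/z1.png',a)
E
```

```text
knob tri [588.6 -42.5 242.5] [('scene', [-0.7, -0.1], [588.4, -39.2, 245.0]), ('side', [-0.6, 0.1], [586.9, -46.8, 245.0])]
scene 486 [584.9  23.5  64.4] 4.101043286066403 dist knob 66.08896352121727 -86.8100951664386
side 262 [589.4  21.2  64.9] 5.087215769507191 dist knob 63.74243984662431 -90.68583105845471
```

View pics/z1.png

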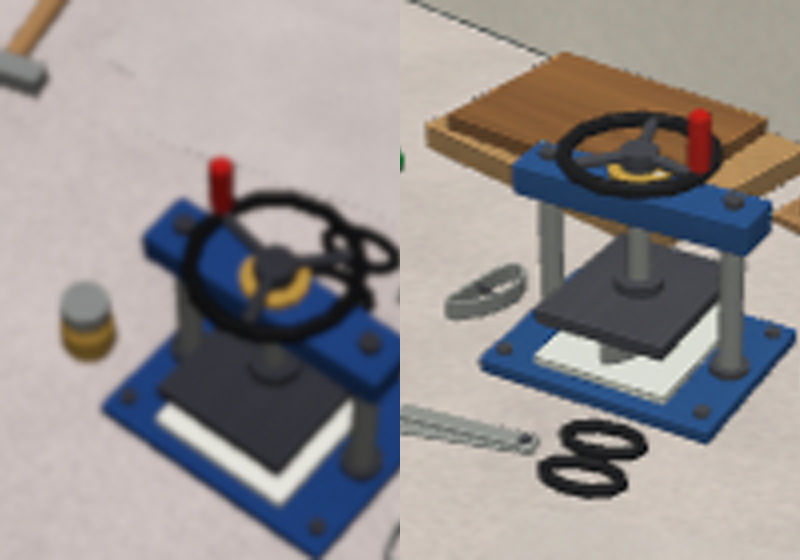

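Knob and wheel agree across the two views. The knob is at about (588,-43), height 243 (expected 242). The wheel centre is at about (587,22), and the knob radius is 64–66 (expected 65). Now I'll go above the knob with yaw 0.

```bash
python3 -m jog '[{"grip":9.4,"dy":-5},{"grip":9.4,"dy":-9.7},{"grip":9.4,"dx":-34.3,"dz":-55.2,"dy":-9.7,"spin":65.3},{"grip":9.4,"dx":-34.3,"dz":-55.2,"dy":-9.7,"spin":65.3},{"grip":9.4,"dx":-34.3,"dz":-55.2,"dy":-9.7,"spin":65.3},{"grip":9.4,"dx":-34.3,"dz":-55.2,"dy":-9.7,"spin":65.3},{"grip":7,"dx":-34.3,"dz":-55.2,"dy":-9.7,"spin":65.3},{"grip":7,"dx":-34.3,"dz":-55.2,"dy":-9.7,"spin":65.3},{"grip":7,"dx":-34.3,"dz":-55.2,"dy":-9.7,"spin":65.3},{"grip":7,"dx":-34.3,"dz":-55.2,"dy":-9.7,"spin":65.3},{"grip":7,"dx":-34.3,"dz":-55.2,"dy":-9.7,"spin":65.3},{"grip":7,"dx":-34.3,"dz":-55.2,"dy":-9.7,"spin":65.3},{"grip":7,"dx":-34.3,"dz":-55.2,"dy":-9.7,"spin":65.3},{"grip":7,"dx":-34.3,"dz":-55.2,"dy":-9.7,"spin":65.3},{"grip":7,"dx":-34.3,"dz":-55.2,"dy":-9.7,"spin":65.3},{"grip":7,"dx":-34.3,"dz":-55.2,"dy":-9.7,"spin":65.3},{"grip":7,"dx":-34.3,"dz":-55.2,"dy":-9.7,"spin":65.3},{"grip":7,"dx":-34.3,"dz":-55.2,"dy":-9.7,"spin":65.3}]'
python3 - <<'E'
from h import *
s=monitor.read_state();print(s['eef_pos'],s['eef_rot'],s['wrist_force'],s['joints'])
c=cam('wrist');save(c,'w1.png')
for b,ce in red(c): print(b,ce)
print(proj(c,[588,-43,268]),proj(c,[587,22,214]))
E
```

```text
[229.6491414  499.65008222 213.20191543] [-1.57077583e+00  4.92311090e-04  1.13998420e+00] [-0.50316671  1.02262234 -0.11101602] [ 1.07337030e+00  3.00173048e-01  1.52122165e+00 -1.27108832e-05
  1.32069054e+00 -6.66107455e-02]
[-59.00459991 827.21380767] [ 51.7270414 696.6617964]validation failed for argument at $[0]...
```

View pics/w1.png

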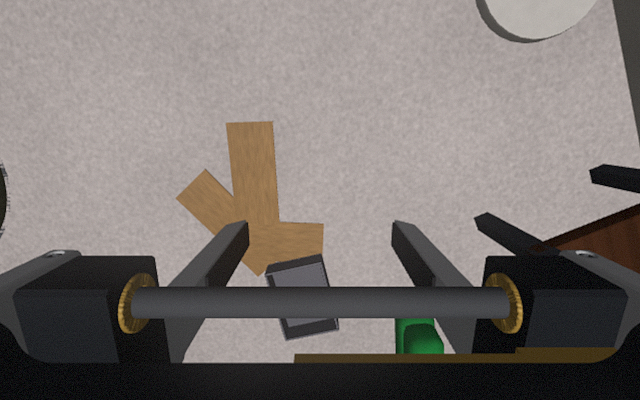

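The call was refused because each row apparently needs all five keys, so the arm did not move. The picture only shows the start position, with the fingers and the table below. I'll resend with full rows.

```bash
python3 -m jog '[{"grip":9.4,"dx":0,"dy":-5,"dz":0,"spin":0},{"grip":9.4,"dx":0,"dy":-9.7,"dz":0,"spin":0},{"grip":9.4,"dx":-34.3,"dz":-55.2,"dy":-9.7,"spin":65.3},{"grip":9.4,"dx":-34.3,"dz":-55.2,"dy":-9.7,"spin":65.3},{"grip":9.4,"dx":-34.3,"dz":-55.2,"dy":-9.7,"spin":65.3},{"grip":9.4,"dx":-34.3,"dz":-55.2,"dy":-9.7,"spin":65.3},{"grip":7,"dx":-34.3,"dz":-55.2,"dy":-9.7,"spin":65.3},{"grip":7,"dx":-34.3,"dz":-55.2,"dy":-9.7,"spin":65.3},{"grip":7,"dx":-34.3,"dz":-55.2,"dy":-9.7,"spin":65.3},{"grip":7,"dx":-34.3,"dz":-55.2,"dy":-9.7,"spin":65.3},{"grip":7,"dx":-34.3,"dz":-55.2,"dy":-9.7,"spin":65.3},{"grip":7,"dx":-34.3,"dz":-55.2,"dy":-9.7,"spin":65.3},{"grip":7,"dx":-34.3,"dz":-55.2,"dy":-9.7,"spin":65.3},{"grip":7,"dx":-34.3,"dz":-55.2,"dy":-9.7,"spin":65.3},{"grip":7,"dx":-34.3,"dz":-55.2,"dy":-9.7,"spin":65.3},{"grip":7,"dx":-34.3,"dz":-55.2,"dy":-9.7,"spin":65.3},{"grip":7,"dx":-34.3,"dz":-55.2,"dy":-9.7,"spin":65.3},{"grip":7,"dx":-34.3,"dz":-55.2,"dy":-9.7,"spin":65.3}]'
python3 - <<'E'
from h import *
s=monitor.read_state();print(s['eef_pos'],s['eef_rot'],s['wrist_force'],s['joints'])
c=cam('wrist');save(c,'w2.png')
for b,ce in red(c): print(b,ce)
print(proj(c,[588,-43,268]),proj(c,[587,22,214]))
E
```

```text
clock: 2.55
eef_pos: [587.9, -42.1, 310.6]
eef_rot: [-1.571, -0.0, 0.001]
wrist_force: [0.2, -0.2, -0.1]
finger_gap: 70.0
[587.89506673 -42.056968   310.63770378] [-1.57084797e+00 -2.58585249e-04  8.37006014e-04] [ 0.21282085 -0.16574518 -0.13668313] [-1.33546467e-01  3.39795180e-01  1.24659457e+00 -1.65358165e-05
  1.55493973e+00 -1.34383207e-01]
[501, 94, 54, 30, 1314] [527.2, 107.9]
[310, 194, 24, 35, 512] [320.8, 214.0]
[318.95387168 219.23527249] [318.09725274 131.3119907 ]
```

View pics/w2.png

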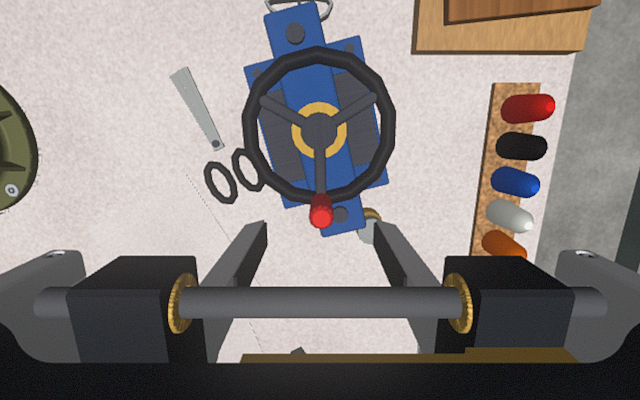

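The wrist view shows the hub at about (319,130), within about 1 px of my prediction. The knob top is at about (321,217) and the prediction was (319,219). I'll refine both points from this close view.

```bash
python3 - <<'E'
from h import *
from scipy.optimize import least_squares
c=cam('wrist');im=c['color'].astype(int)
ys,xs=np.where(im.max(2)<50);p=np.array([onz(c,x,y,208)[:2] for x,y in zip(xs,ys)])
g=np.array([587.,22])
for _ in range(5):
    r=np.linalg.norm(p-g,axis=1);q=p[(r<74)&(r>56)]
    s=least_squares(lambda v:np.hypot(*(q-v[:2]).T)-v[2],[*g,65],loss='soft_l1',f_scale=3);g=s.x[:2]
print('rim',s.x.round(1),np.abs(s.fun).mean())
sub=im[190:232,305:340];ry,rx=np.where((sub[...,0]>225)&(sub[...,1]<90));print(len(rx))
if len(rx):
    u,v=rx.mean()+305,ry.mean()+190;k=onz(c,u,v,268);print('knob top',u,v,k.round(1),rx.min()+305,rx.max()+305,ry.min()+190,ry.max()+190,'rad',np.linalg.norm(k[:2]-g),np.degrees(np.arctan2(*(k[:2]-g)[::-1])))
# axis of knob from stem: bottom at 216
print([onz(c,u,v,268).round(1).tolist() for u,v in [(310,217),(334,217),(322,229),(322,206)]])
E
```

```text
rim [588.   22.5  60.3] 4.008126499729365
212
knob top 320.938679245283 218.3443396226415 [589.6 -42.4 268. ] 313 329 211 226 rad 64.87208915969694 -88.60987298975422
[[581.1, -41.3, 268.0], [599.6, -41.3, 268.0], [590.4, -51.1, 268.0], [590.3, -32.4, 268.0]]
```

```bash
python3 -m jog '[{"grip":7,"dx":0.15,"dy":3,"dz":0,"spin":0},{"grip":6,"dx":0.15,"dy":6,"dz":0,"spin":0},{"grip":4,"dx":0.15,"dy":7.2,"dz":0,"spin":0},{"grip":1.5,"dx":0.15,"dy":7.2,"dz":0,"spin":0},{"grip":1.5,"dx":0.15,"dy":7.2,"dz":0,"spin":0},{"grip":1.5,"dx":0.15,"dy":7.2,"dz":0,"spin":0},{"grip":1.5,"dx":0.15,"dy":7.2,"dz":0,"spin":0},{"grip":1.5,"dx":0.15,"dy":7.2,"dz":0,"spin":0}]' 40
python3 - <<'E'
from h import *
c=cam('wrist');cv2.imwrite('pics/w3.png',c['color'][:,:,::-1])
R=65;a0=-88.6
P=lambda a:np.array([R*np.cos(np.radians(a)),R*np.sin(np.radians(a))])
for st in (20,):
    print([((P(a0-st*i)-P(a0))/10).round(2).tolist() for i in range(1,19)])
E
```

```text
clock: 3.65
eef_pos: [589.7, -42.5, 239.0]
eef_rot: [-1.571, -0.001, 0.0]
wrist_force: [0.2, -1.4, 2.8]
finger_gap: 19.3
[[-2.23, 0.34], [-4.21, 1.42], [-5.71, 3.11], [-6.53, 5.21], [-6.59, 7.47], [-5.87, 9.61], [-4.46, 11.37], [-2.53, 12.55], [-0.32, 13.0], [1.91, 12.66], [3.9, 11.58], [5.39, 9.88], [6.21, 7.78], [6.27, 5.53], [5.55, 3.39], [4.14, 1.62], [2.21, 0.45], [-0.0, 0.0]]
```

View pics/w3.png

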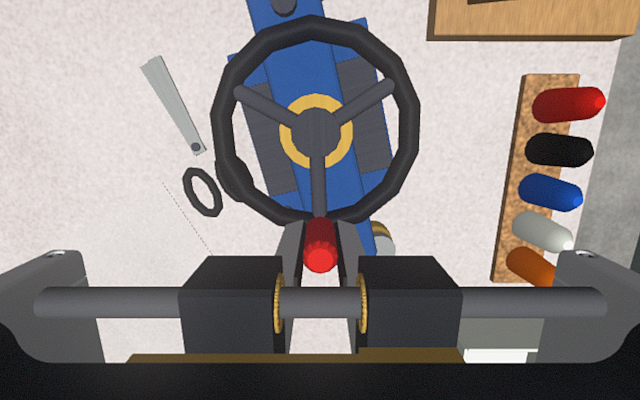

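The pads hold the knob squarely (gap 19.3 mm, knob at about (320,245)), with the wheel centre at about (316,131). I'll wind the first 120° and check the force.

```bash
python3 -m jog '[{"grip":1.5,"dx":-2.23,"dy":0,"dz":0.34,"spin":0},{"grip":1.5,"dx":-4.21,"dy":0,"dz":1.42,"spin":0},{"grip":1.5,"dx":-5.71,"dy":0,"dz":3.11,"spin":0}]'; python3 -m jog '[{"grip":1.5,"dx":-0.82,"dy":0,"dz":2.1,"spin":0},{"grip":1.5,"dx":-0.88,"dy":0,"dz":4.36,"spin":0},{"grip":1.5,"dx":-0.16,"dy":0,"dz":6.5,"spin":0}]'
python3 -m jog '[{"grip":1.5,"dx":0,"dy":0,"dz":0,"spin":0},{"grip":1.5,"dx":0,"dy":0,"dz":0,"spin":0}]'
```

```text
clock: 4.08
eef_pos: [531.6, -12.1, 239.1]
eef_rot: [-1.572, -0.0, -0.001]
wrist_force: [2.5, -0.7, 2.4]
finger_gap: 19.3
clock: 4.45
eef_pos: [529.9, 54.5, 239.2]
eef_rot: [-1.571, 0.001, 0.0]
wrist_force: [1.3, -2.0, 2.8]
finger_gap: 19.3
clock: 4.7
eef_pos: [530.2, 54.2, 239.0]
eef_rot: [-1.57, 0.001, 0.001]
wrist_force: [-8.0, 4.2, 8.8]
finger_gap: 19.5
```

```bash
python3 -m jog '[{"grip":1.5,"dx":1.41,"dy":0,"dz":1.76,"spin":0},{"grip":1.5,"dx":3.34,"dy":0,"dz":2.94,"spin":0},{"grip":1.5,"dx":5.55,"dy":0,"dz":3.39,"spin":0},{"grip":1.5,"dx":5.55,"dy":0,"dz":3.39,"spin":0},{"grip":1.5,"dx":5.55,"dy":0,"dz":3.39,"spin":0}]'; python3 -m jog '[{"grip":1.5,"dx":2.23,"dy":0,"dz":-0.34,"spin":0},{"grip":1.5,"dx":4.22,"dy":0,"dz":-1.42,"spin":0},{"grip":1.5,"dx":5.71,"dy":0,"dz":-3.12,"spin":0},{"grip":1.5,"dx":5.71,"dy":0,"dz":-3.12,"spin":0},{"grip":1.5,"dx":5.71,"dy":0,"dz":-3.12,"spin":0}]'
```

```text
clock: 5.32
eef_pos: [586.5, 87.6, 239.0]
eef_rot: [-1.57, -0.001, 0.001]
wrist_force: [0.4, 4.1, 5.6]
finger_gap: 19.1
clock: 5.95
eef_pos: [643.3, 55.4, 238.8]
eef_rot: [-1.571, -0.001, -0.0]
wrist_force: [-0.2, -0.2, 6.3]
finger_gap: 19.2
```

```bash
python3 -m jog '[{"grip":1.5,"dx":0.82,"dy":0,"dz":-2.1,"spin":0},{"grip":1.5,"dx":0.88,"dy":0,"dz":-4.35,"spin":0},{"grip":1.5,"dx":0.16,"dy":0,"dz":-6.49,"spin":0},{"grip":1.5,"dx":0.16,"dy":0,"dz":-6.49,"spin":0},{"grip":1.5,"dx":0.16,"dy":0,"dz":-6.49,"spin":0}]'; python3 -m jog '[{"grip":1.5,"dx":-1.41,"dy":0,"dz":-1.77,"spin":0},{"grip":1.5,"dx":-3.34,"dy":0,"dz":-2.94,"spin":0},{"grip":1.5,"dx":-5.55,"dy":0,"dz":-3.39,"spin":0},{"grip":1.5,"dx":-5.55,"dy":0,"dz":-3.39,"spin":0},{"grip":1.5,"dx":-5.55,"dy":0,"dz":-3.39,"spin":0}]'; python3 -m jog '[{"grip":1.5,"dx":-2.23,"dy":0,"dz":0.34,"spin":0},{"grip":1.5,"dx":-4.21,"dy":0,"dz":1.42,"spin":0},{"grip":1.5,"dx":-4.21,"dy":0,"dz":1.42,"spin":0},{"grip":1.5,"dx":-4.21,"dy":0,"dz":1.42,"spin":0}]'
python3 - <<'E'
from h import *
c=cam('side');a=cv2.imread('pics/side0.png')[:,:,::-1]
z=lambda i:cv2.resize(i[170:260,270:370,::-1],None,fx=4,fy=4,interpolation=2)
cv2.imwrite('pics/s2.png',np.hstack([z(a),z(c['color'])]))
for h in (16,26,36,46): print(h,proj(c,[588,22,h]).round(1))
E
```

```text
clock: 6.58
eef_pos: [644.2, -9.5, 238.4]
eef_rot: [-1.57, 0.002, -0.001]
wrist_force: [-5.0, 2.2, 5.2]
finger_gap: 19.4
clock: 7.2
eef_pos: [589.4, -43.0, 238.6]
eef_rot: [-1.571, -0.0, -0.0]
wrist_force: [-0.2, 1.9, 4.4]
finger_gap: 19.0
clock: 7.7
eef_pos: [547.7, -29.4, 238.9]
eef_rot: [-1.572, -0.0, -0.0]
wrist_force: [-3.2, -4.7, 7.5]
finger_gap: 19.4
16 [324.3 235.3]
26 [324.3 233. ]
36 [324.3 230.6]
46 [324.3 228.3]
```

View pics/s2.png

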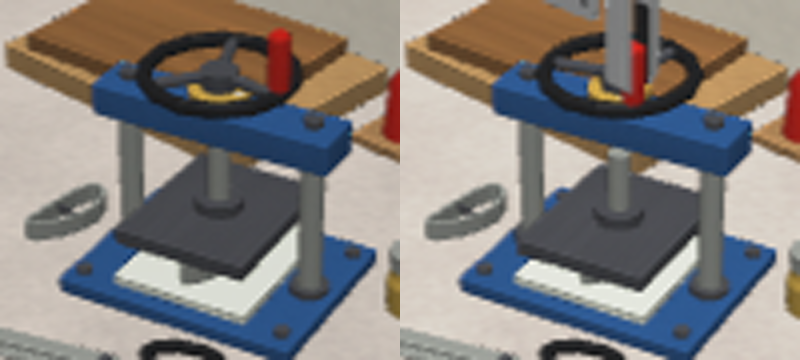

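The comparison of before (left) and now (right) shows the platen lower, its near corner moving from (60,69)·4 to (61,72)·4, with a gap still left. From here I wind in guarded 5° steps. A read-only check between steps stops the chain once resistance at the knob exceeds 5 N.

```bash
cat > chk.py <<'E'
# prints knob angle, clockwise resistance and radial force; exit 1 above the limit
import sys, numpy as np
from cell import monitor
s=monitor.read_state();r=s['eef_pos'][:2]-np.array([587.5,22.4]);a=np.arctan2(r[1],r[0]);F=s['wrist_force']
T=-(F[0]*np.sin(a)-F[1]*np.cos(a));print('CHK t%.2f ang%.1f r%.1f resist %.1f radial %.1f'%(s['clock'],np.degrees(a),np.hypot(*r),T,F[:2]@r/np.hypot(*r)))
sys.exit(T>float(sys.argv[1]))
E
python3 - <<'E'
import numpy as np
P=lambda w:(6.5*np.array([np.cos(np.radians(-88.6-w)),np.sin(np.radians(-88.6-w))])).round(2)
print('400-425 by12.5',(P(412.5)-P(400)).round(2),(P(425)-P(400)).round(2))
for w in range(425,785,5): print(w,*(P(w+5)-P(w)).round(2),end=' | ')
E
python3 chk.py 5
```

```text
400-425 by12.5 [-1.  1.] [-1.76  2.19]
425 -0.23 0.52 | 430 -0.19 0.53 | 435 -0.13 0.56 | 440 -0.09 0.56 | 445 -0.04 0.56 | 450 0.01 0.57 | 455 0.06 0.56 | 460 0.11 0.56 | 465 0.16 0.54 | 470 0.2 0.53 | 475 0.25 0.51 | 480 0.3 0.49 | 485 0.33 0.46 | 490 0.37 0.42 | 495 0.41 0.4 | 500 0.44 0.35 | 505 0.47 0.32 | 510 0.5 0.27 | 515 0.52 0.23 | 520 0.53 0.19 | 525 0.56 0.13 | 530 0.56 0.09 | 535 0.56 0.04 | 540 0.57 -0.01 | 545 0.56 -0.06 | 550 0.56 -0.11 | 555 0.54 -0.16 | 560 0.53 -0.2 | 565 0.51 -0.25 | 570 0.49 -0.3 | 575 0.46 -0.33 | 580 0.42 -0.37 | 585 0.4 -0.41 | 590 0.35 -0.44 | 595 0.32 -0.47 | 600 0.27 -0.5 | 605 0.23 -0.52 | 610 0.19 -0.53 | 615 0.13 -0.56 | 620 0.09 -0.56 | 625 0.04 -0.56 | 630 -0.01 -0.57 | 635 -0.06 -0.56 | 640 -0.11 -0.56 | 645 -0.16 -0.54 | 650 -0.2 -0.53 | 655 -0.25 -0.51 | 660 -0.3 -0.49 | 665 -0.33 -0.46 | 670 -0.37 -0.42 | 675 -0.41 -0.4 | 680 -0.44 -0.35 | 685 -0.47 -0.32 | 690 -0.5 -0.27 | 695 -0.52 -0.23 | 700 -0.53 -0.19 | 705 -0.56 -0.13 | 710 -0.56 -0.09 | 715 -0.56 -0.04 | 720 -0.57 0.01 | 725 -0.56 0.06 | 730 -0.56 0.11 | 735 -0.54 0.16 | 740 -0.53 0.2 | 745 -0.51 0.25 | 750 -0.49 0.3 | 755 -0.46 0.33 | 760 -0.42 0.37 | 765 -0.4 0.41 | 770 -0.35 0.44 | 775 -0.32 0.47 | 780 -0.27 0.5 | CHK t7.75 ang-127.5 r65.3 resist 0.6 radial 5.5False
```

```bash
sed -i 's/sys.exit(T>float(sys.argv\[1\]))/sys.exit(int(T>float(sys.argv[1])))/' chk.py
python3 -m jog '[{"grip":1.5,"dx":-1.05,"dy":0,"dz":1,"spin":0},{"grip":1.5,"dx":-1.81,"dy":0,"dz":2.19,"spin":0},{"grip":1.5,"dx":-1.81,"dy":0,"dz":2.19,"spin":0}]' >/dev/null && python3 chk.py 5 &&
python3 -m jog '[{"grip":1.5,"dx":-0.23,"dy":0,"dz":0.52,"spin":0},{"grip":1.5,"dx":-0.23,"dy":0,"dz":0.52,"spin":0}]' >/dev/null && python3 chk.py 5 &&
python3 -m jog '[{"grip":1.5,"dx":-0.19,"dy":0,"dz":0.53,"spin":0},{"grip":1.5,"dx":-0.19,"dy":0,"dz":0.53,"spin":0}]' >/dev/null && python3 chk.py 5 &&
python3 -m jog '[{"grip":1.5,"dx":-0.13,"dy":0,"dz":0.56,"spin":0},{"grip":1.5,"dx":-0.13,"dy":0,"dz":0.56,"spin":0}]' >/dev/null && python3 chk.py 5 &&
python3 -m jog '[{"grip":1.5,"dx":-0.09,"dy":0,"dz":0.56,"spin":0},{"grip":1.5,"dx":-0.09,"dy":0,"dz":0.56,"spin":0}]' >/dev/null && python3 chk.py 5 &&
python3 -m jog '[{"grip":1.5,"dx":-0.04,"dy":0,"dz":0.56,"spin":0},{"grip":1.5,"dx":-0.04,"dy":0,"dz":0.56,"spin":0}]' >/dev/null && python3 chk.py 5 &&
python3 -m jog '[{"grip":1.5,"dx":0.01,"dy":0,"dz":0.57,"spin":0},{"grip":1.5,"dx":0.01,"dy":0,"dz":0.57,"spin":0}]' >/dev/null && python3 chk.py 5 &&
python3 -m jog '[{"grip":1.5,"dx":0.06,"dy":0,"dz":0.56,"spin":0},{"grip":1.5,"dx":0.06,"dy":0,"dz":0.56,"spin":0}]' >/dev/null && python3 chk.py 5 &&
python3 -m jog '[{"grip":1.5,"dx":0.11,"dy":0,"dz":0.56,"spin":0},{"grip":1.5,"dx":0.11,"dy":0,"dz":0.56,"spin":0}]' >/dev/null && python3 chk.py 5 &&
python3 -m jog '[{"grip":1.5,"dx":0.16,"dy":0,"dz":0.54,"spin":0},{"grip":1.5,"dx":0.16,"dy":0,"dz":0.54,"spin":0}]' >/dev/null && python3 chk.py 5 &&
python3 -m jog '[{"grip":1.5,"dx":0.2,"dy":0,"dz":0.53,"spin":0},{"grip":1.5,"dx":0.2,"dy":0,"dz":0.53,"spin":0}]' >/dev/null && python3 chk.py 5
```

```text
CHK t8.12 ang-153.3 r65.4 resist 1.0 radial 9.3
CHK t8.38 ang-158.0 r65.4 resist -0.8 radial 10.3
CHK t8.62 ang-163.0 r65.4 resist -0.3 radial 10.1
CHK t8.88 ang-168.1 r65.4 resist 0.6 radial 12.0
CHK t9.12 ang-173.2 r65.4 resist 0.8 radial 12.0
CHK t9.38 ang-178.3 r65.5 resist 0.3 radial 12.8
CHK t9.62 ang176.5 r65.4 resist 0.2 radial 13.4
CHK t9.88 ang171.5 r65.4 resist -0.0 radial 13.0
CHK t10.12 ang166.3 r65.4 resist 0.3 radial 13.5
CHK t10.38 ang161.2 r65.4 resist -0.4 radial 13.5
CHK t10.62 ang156.8 r65.5 resist 6.4 radial 14.4
```

Resistance jumped from about 0 to 6.4 N at about 1.32 turns. I'll ease the radial load and step a further 2° to see whether it climbs like the stop (about +8 N expected).

```bash
python3 -m jog '[{"grip":1.5,"dx":-0.09,"dy":0,"dz":0.04,"spin":0},{"grip":1.5,"dx":-0.09,"dy":0,"dz":0.04,"spin":0}]' >/dev/null; python3 chk.py 9 && python3 -m jog '[{"grip":1.5,"dx":0.05,"dy":0,"dz":0.11,"spin":0},{"grip":1.5,"dx":0.05,"dy":0,"dz":0.11,"spin":0}]' >/dev/null; python3 chk.py 11 && python3 -m jog '[{"grip":1.5,"dx":0.05,"dy":0,"dz":0.11,"spin":0},{"grip":1.5,"dx":0.05,"dy":0,"dz":0.11,"spin":0},{"grip":1.5,"dx":0.05,"dy":0,"dz":0.11,"spin":0}]'; python3 chk.py 11
```

```text
CHK t10.88 ang157.0 r65.8 resist 5.2 radial 6.9
CHK t11.12 ang156.2 r65.8 resist 7.4 radial 7.8
clock: 11.5
eef_pos: [527.7, 49.8, 238.7]
eef_rot: [-1.573, 0.002, -0.0]
wrist_force: [-12.2, -5.6, 10.1]
finger_gap: 19.4
CHK t11.50 ang155.4 r65.8 resist 10.2 radial 8.8
```

It climbs by 2–3 N per 0.8°, which matches the sprung hub against a hard stop (15 Nm/rad gives 3.2 N). I'll firm it up slightly and hold.

```bash
python3 -m jog '[{"grip":1.5,"dx":0.05,"dy":0,"dz":0.11,"spin":0},{"grip":1.5,"dx":0.05,"dy":0,"dz":0.11,"spin":0},{"grip":1.5,"dx":0.05,"dy":0,"dz":0.11,"spin":0},{"grip":1.5,"dx":0.05,"dy":0,"dz":0.11,"spin":0},{"grip":1.5,"dx":0.05,"dy":0,"dz":0.11,"spin":0}]'; python3 chk.py 11
python3 - <<'E'
from h import *
s=monitor.read_state();r=s['eef_pos'][:2]-[587.5,22.4];a=np.degrees(np.arctan2(r[1],r[0]))
P=lambda w:(65.3*np.array([np.cos(np.radians(w)),np.sin(np.radians(w))])/10)
print(a,[(round(d,1),(P(a+d)-P(a)).round(2).tolist()) for d in (8,24,40,56,72,84,90,93,94)])
E
```

```text
clock: 12.12
eef_pos: [528.0, 50.6, 238.6]
eef_rot: [-1.573, 0.003, -0.0]
wrist_force: [-13.1, -6.7, 10.6]
finger_gap: 19.2
CHK t12.12 ang154.6 r65.8 resist 11.6 radial 8.9
154.59791157370626 [(8, [-0.33, -0.85]), (24, [-0.63, -2.64]), (40, [-0.42, -4.45]), (56, [0.28, -6.12]), (72, [1.41, -7.55]), (84, [2.5, -8.37]), (90, [3.1, -8.7]), (93, [3.41, -8.84]), (94, [3.52, -8.88])]
```

Firm stop at about 11.6 N (wind-up about 0.05 rad), held for over 0.5 s. The unloaded stop is at about 157.5°, so I back off 93° from here.

```bash
python3 -m jog '[{"grip":1.5,"dx":-0.33,"dy":0,"dz":-0.85,"spin":0},{"grip":1.5,"dx":-0.63,"dy":0,"dz":-2.64,"spin":0},{"grip":1.5,"dx":-0.42,"dy":0,"dz":-4.45,"spin":0},{"grip":1.5,"dx":0.28,"dy":0,"dz":-6.12,"spin":0},{"grip":1.5,"dx":1.41,"dy":0,"dz":-7.55,"spin":0},{"grip":1.5,"dx":2.5,"dy":0,"dz":-8.37,"spin":0},{"grip":1.5,"dx":3.1,"dy":0,"dz":-8.7,"spin":0},{"grip":1.5,"dx":3.41,"dy":0,"dz":-8.84,"spin":0},{"grip":1.5,"dx":3.41,"dy":0,"dz":-8.84,"spin":0},{"grip":1.5,"dx":3.41,"dy":0,"dz":-8.84,"spin":0}]'; python3 chk.py 5
```

```text
clock: 13.38
eef_pos: [563.3, -37.9, 238.9]
eef_rot: [-1.573, -0.001, -0.001]
wrist_force: [-1.6, -7.0, 7.8]
finger_gap: 19.0
CHK t13.38 ang-111.9 r65.0 resist 1.1 radial 7.1
```

It has backed off 90.6° with little load. I'll relieve the radial load, open, and lift clear.

```bash
python3 -m jog '[{"grip":1.5,"dx":-0.03,"dy":0,"dz":-0.06,"spin":0},{"grip":1.9,"dx":-0.03,"dy":0,"dz":-0.06,"spin":0},{"grip":2.2,"dx":-0.03,"dy":0,"dz":-0.06,"spin":0},{"grip":3,"dx":-0.03,"dy":0,"dz":-0.06,"spin":0},{"grip":5,"dx":-0.03,"dy":0,"dz":-0.06,"spin":0},{"grip":5,"dx":-0.03,"dy":0,"dz":-0.06,"spin":0},{"grip":5,"dx":-0.03,"dy":0,"dz":-0.06,"spin":0},{"grip":5,"dx":-0.03,"dy":-3,"dz":-0.06,"spin":0},{"grip":5,"dx":-0.03,"dy":-6,"dz":-0.06,"spin":0},{"grip":5,"dx":-0.03,"dy":-9,"dz":-0.06,"spin":0},{"grip":5,"dx":-0.03,"dy":-9,"dz":-0.06,"spin":0},{"grip":5,"dx":-0.03,"dy":-9,"dz":-0.06,"spin":0}]'
python3 - <<'E'
from h import *
c=cam('wrist');save(c,'w4.png')
s=c['color'].astype(int);ry,rx=np.where((s[...,0]>225)&(s[...,1]<90)&(np.arange(640)[None]<430))
k=onz(c,rx.mean(),ry.mean(),268);r=k[:2]-[587.5,22.4];print(len(rx),rx.mean(),ry.mean(),k.round(1),np.hypot(*r),np.degrees(np.arctan2(r[1],r[0])))
s=cam('side');print(monitor.read_state()['wrist_force'])
z=cv2.resize(s['color'][170:260,270:370,::-1],None,fx=4,fy=4,interpolation=2)
w=cv2.resize(c['color'][:,:,::-1],(576,360))[:,180:580];cv2.imwrite('pics/f.png',np.hstack([z,w]))
E
```

```text
clock: 14.88
eef_pos: [562.1, -36.7, 327.3]
eef_rot: [-1.571, 0.001, 0.0]
wrist_force: [0.4, -0.2, -0.1]
finger_gap: 50.0
183 321.14207650273227 213.1584699453552 [563.9 -38.  268. ] 64.83722735461664 -111.3766665679083
[ 0.2070979  -0.70055175 -0.95804049]
```

View pics/f.png

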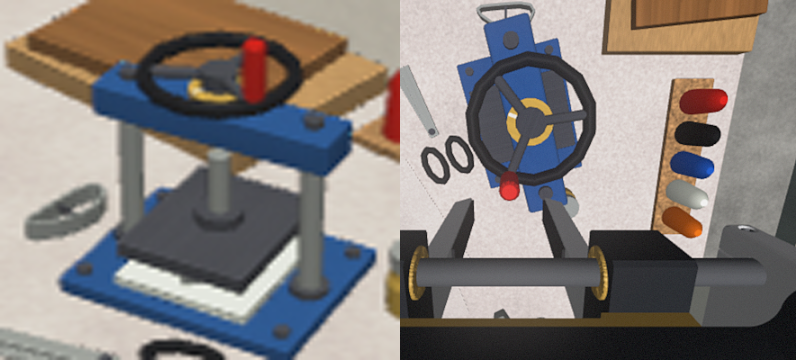

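The final view shows the knob free at -111.4° (picture pixel (510,188)), about 91° back from the stop. The platen is still down, with its corner at (240,290) against 278 at the start. The fingers are well clear. Handing in.

```bash
python3 -c "
from cell import ticket
print(ticket.sign_off())"
```

```text
the job is handed in; nothing more can be done
None
```

I closed the press, backed the wheel off a quarter turn and let go, then handed the job in at about 15 s on the clock. No verdict is reported, so success rests on my own checks.

- **Winding down:** I cranked the knob clockwise for about 1.32 turns, the last part in 5° steps with a force check after each. At the stop the resistance climbed steadily over about 2.4°, as the sprung hub should. It ended at about 11.6 N (about 0.05 rad of wind-up) and I held it there for over 0.5 s.
- **Back-off:** The last camera check put the knob at -111.4°, about 91° back from the unloaded stop, which I worked out to be near 157.5°.
- **Release:** The platen still looks down in the side view. The gripper is open about 60 mm above the knob, and the wrist force is about zero. I did not re-measure the other items; the arm went nowhere near them.

**Hitches:**
- My first move was refused because its rows were incomplete, and nothing moved.
- Small errors in my estimate of the wheel centre gave up to about 14 N of sideways load on the knob while cranking. I eased part of that at the stop and again before letting go.
- The side camera is too coarse to confirm contact with the die on its own, so that rests on the force reading.

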